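# Slide the toiletries tray over the step onto the desk riser

### The job

The white tray of toiletries is standing on the thick blue book: take it by its upright blue fin, slide it (do not carry it through the air, keep it bearing on the surfaces) across the small step up onto the white riser shelf, between the blue rails, and press it snugly but gently (about 10 N, held for a moment) against the black pad of the stop. Then swing the red keeper arm fully shut behind the tray. Keep the bottle and the jar standing in the tray, do not ram or jam the tray, let go of everything, and leave the other things on the desk alone.

Things in the scene. Friction and masses are not known exactly. Their poses are not given: they have to be found in the camera images.
- tray: white open tray, about 0.25 to 0.5 kg, 160 long (its x) x 120 wide (y), walls 21 mm high, 3 thick, floor 6 thick. Origin: centre of the underside; x points to its nose, which goes first. The last 28 mm of the underside at the nose slope up by 10 mm like a sledge, so the nose rides up the step if pushed slowly and free to pitch.
- tray_fin (a point): middle of the top edge of the tray's blue upright grip fin, axes as the tray's: 44 long (x), 10 thick (y), top 66 mm above the tray's underside, on the centre line 45 mm behind its origin. The tray can pitch about fingers pinching the fin's thickness, so raise the fin by the height of the step once the nose is up, or the tray tips.
- riser: white riser shelf, fixed, 212 (x) x 200 mm. Origin: on its foot; x runs along the lane, inwards. Deck 30 mm above the origin, front edge at x = -100; it is 3 to 7 mm higher than the book's top. Two blue rails, 12 mm high over the deck, inner faces y = +-62.5 from x = -50 to 93, flare to +-74 at x = -85. Tray home: its origin at x = -3 to 11 as the pad is set, y = 0.
- stop: dark steel stop bracket ending the lane, fixed to the riser, 120 wide, 24 high, with a black rubber pad in front, screwed out by a different amount each time: the pad's face stands 2 to 16 mm in front of the bracket's face, and its setting is not in this pose: feel for it. It is rigid. Origin: bottom middle of the bracket's face, at x = 93 in the riser's frame.
- book: thick blue hardback, fixed, 220 (its x) x 170 x 25 mm, lying flat in front of the riser, 3 to 13 mm from it; axes nearly as the riser's. Origin: centre of its underside, top face 25 mm above it.
- keeper (a joint): angle of the red keeper arm on an upright hinge at the riser's x = -90, y = -84: 0 = open, pointing along the riser's -x; 1.57 = shut, along its +y, 3 to 17 mm behind the tray if home. Clockwise from above; light friction (under 2 N at the peg), stays where left, starts at 0 to 0.25. Arm 8 x 8 mm, underside 14 mm above the deck.
- keeper_peg (a point): mid-height of the red upright peg on the keeper arm's end, 12 mm in diameter, 30 mm tall, 62 mm from the hinge axis; its top is 15 mm above this point, the arm's top face 15 mm below it.
- keeper_hinge (a point): point on the keeper's upright hinge axis, at the height of keeper_peg. Axes as the riser's.
- lotion: green bottle 38 mm in diameter, 82 tall, standing loose in the front half of the tray, which must stay upright there. Origin: centre of its underside.
- cream: white jar with orange cap, 46 mm in diameter, 38 tall, standing loose in the front half of the tray. Origin: centre of its underside.
- mug: blue mug, 80 mm across, 90 mm tall, loose on the desk, to be left alone. Origin: centre of its underside.
- earbuds: white earbud case 50 x 60 x 26 mm, loose on the desk, to be left alone. Origin: centre of its underside.
- mouse: black mouse 100 x 60 x 32 mm, loose on the desk, to be left alone. Origin: centre of its underside.
- pencup: grey pen cup with pens, 72 mm across, 160 mm tall with the pens, loose on the desk, to be left alone. Origin: centre of its underside.
- powerbank: black power bank 140 x 68 x 15 mm, loose on the desk, to be left alone. Origin: centre of its underside.
Things that resemble listed ones, but are neither listed nor needed, are in the scene too. Leave any pink look-alike of the cream alone. What is shaped like the tray but turquoise is not meant.

How it is judged:
By the outcome, as a careful person would: the job done as asked, in the order asked, and still so for the second after the job is handed in, with the robot touching nothing.
It also fails if it takes over 72 s, if anything falls off the work surface, if the arm or the gripper's body presses on something with over 40 N, if the wrist force passes 120 N, or if a joint passes its speed limit or range.

### The arm

A 6-joint arm with a two-finger parallel gripper is mounted at the origin on the work surface. World frame = base frame: x ahead of the robot, y to its left, z up, the work surface at z = 0. Lengths are in m, angles in rad, forces in N, time in s.
With the tool pointing down it reaches from about 0.375 to 0.975 m from the base axis. Payload 3.8 kg.
Tool frame: the origin (TCP) lies on the front face of the gripper's body, between the roots of the fingers; the fingertips stand 64 mm ahead of it and the grasp point (between the pads) lies 45 mm ahead of it; z points along the fingers, y is the direction in which the jaws open and shut (so a half turn about z gives the same grasp; the last joint's range is limited). The gripper opens to 88 mm and grips with 3 to 60 N. Pads are 18 mm wide; open, the fingers measure 123 mm over their backs; the gripper's body (75 mm by 187 mm) begins 45 mm behind the grasp point.
Start: joints at [-1.167, 0.264, 1.604, -0, 1.274, -0.037], TCP at [0.288, -0.61, 0.303] pointing down, gripper open.
Joint ranges: [-2.63, 2.63], [-0.94, 2.18], [0.31, 2.57], [-1.31, 4.45], [0, 2.66], [-2.55, 2.55]. Speed limits (rad/s): [2.57, 2.57, 3.14, 3.14, 3.14, 3.14].

### API

Orientations are given as a unit quaternion [w, x, y, z].
In Python, from rig import telemetry, read_camera, robot gives the robot as it stands.
- The arm moves only by the tool play_rows, never from a script. Its arguments are lists of equal length, an entry for each row: "grip": the closure, from 0 (fully open) to 1 (shut); "offset": the shift along the tool's x, y, z in m, a list of three; "angular": the turn, a rotation vector about the tool's x, y, z in rad, a list of three. A call has 1 to 5 rows; each row shifts and turns the pose as measured when the row begins, along the tool's axes as they then stand; what a row does not reach is not made up. A row lasts 1/8 s, in which the tool goes at most 62.5 mm and 10.7 degrees, less where a joint would pass 70% of its speed; a pose out of reach is approached as far as the arm can. A call with a gripper value outside its range is refused whole. The fingers move at their own pace and stop on an object; "newtons" is the grip in N (left out, the last holds). Time passes only in rows, so rows that do not move let the fingers close. It gives the time, the measured TCP pose, the force and the opening at its end, in the units of the state.
- telemetry.read_state(): the state, without advancing time (a new reading comes with each control period).
- read_camera(name): name is "scene" or "top"; returns a dict with "color" (400x640x3 uint8, red, green, blue), "K" (3x3 intrinsics, pixels), "extrinsics" (4x4, takes a point from camera to world coordinates). Camera axes: x right, y up, looking along -z (the intrinsics and any distortion apply to the point x, -y, -z); pixel columns grow to the right and rows downward; lengths in m; the calibration is good to about 2 mm. A picture is of the moment at which its call begins. There is no depth.
- robot.hand_in(): hands the job in, once; it reports no verdict.
The state is a dict: "clock": time; "q": joint angles; "joint_velocities": joint speeds; "effort": joint torques, N m; "ee_pos": TCP position; "tcp_rot": TCP orientation; "force": force on the tool from outside, world axes, zero at the start; "torque": the same for the moment, N m; "grip_width": finger opening in m.
Only numpy, scipy, OpenCV 4.12 (cv2) and the standard library are available. Lean on these libraries where they do the work, as an engineer would, in place of code of your own. Each camera call takes 0.05 s, during which the arm holds its last target. There are 200 camera calls.

## Working session

There is one attempt and no reset: what is moved stays moved. The work goes in short steps, Python scripts to look and compute and a tool call to move; the robot and the scene stay as the last step left them, time stands still between calls to the robot, and variables do not carry over. Pictures are saved under pics/ and viewed, about 8 in all and at most 12, crops included, and the job is handed in when it is done.

Besides the shell and the picture viewer there is one more tool, called after ">>>" as name(argument=value, ...) on one line, values as JSON. play_rows: Moves the arm, as the interface text tells. Its arguments: {"type":"object","properties":{"grip":{"type":"array","items":{"type":"number"}},"offset":{"type":"array","items":{"type":"array","items":{"type":"number"}}},"angular":{"type":"array","items":{"type":"array","items":{"type":"number"}}},"newtons":{"type":"number"}},"required":["grip","offset","angular"]}

```bash
ls; mkdir -p pics; python3 - <<'E'
from rig import telemetry, read_camera
import cv2,numpy as np
np.set_printoptions(precision=4,suppress=True)
for n in("scene","top"):
    c=read_camera(n); cv2.imwrite(f"pics/{n}0.png",c["color"][:,:,::-1]); print(n,{k:v for k,v in c.items() if k!="color"})
print(telemetry.read_state())
E
```

```text
pics
scene {'K': array([[452.7599,   0.    , 310.3102],
       [  0.    , 452.7599, 193.1419],
       [  0.    ,   0.    ,   1.    ]]), 'extrinsics': array([[ 0.309 , -0.8143,  0.4913,  1.0969],
       [ 0.9511,  0.2665, -0.1564, -0.1484],
       [-0.0035,  0.5156,  0.8568,  1.0301],
       [ 0.    ,  0.    ,  0.    ,  1.    ]])}
top {'K': array([[362.468 ,   0.    , 320.307 ],
       [  0.    , 362.468 , 200.7162],
       [  0.    ,   0.    ,   1.    ]]), 'extrinsics': array([[ 0.0031,  0.9936, -0.1132,  0.4673],
       [-1.    ,  0.004 ,  0.0079,  0.0081],
       [ 0.0083,  0.1131,  0.9935,  0.9045],
       [ 0.    ,  0.    ,  0.    ,  1.    ]])}
{'clock': 0.1, 'q': array([-1.1669,  0.2646,  1.6052, -0.0001,  1.2737, -0.0369]), 'joint_velocities': array([ 0.0009, -0.001 , -0.003 , -0.0008, -0.0014,  0.0004]), 'effort': array([ -0.0001, -50.3618, -35.8071,   0.0731,   0.0233,  -0.    ]), 'ee_pos': array([ 0.2878, -0.61  ,  0.3016]), 'tcp_rot': array([-0.0009,  0.9758,  0.2186, -0.0002]), 'force': array([-0.2289,  0.7142,  1.0958]), 'torque': array([ 0.0103, -0.0382,  0.0282]), 'grip_width': 0.08813786301031037}
```

View pics/scene0.png

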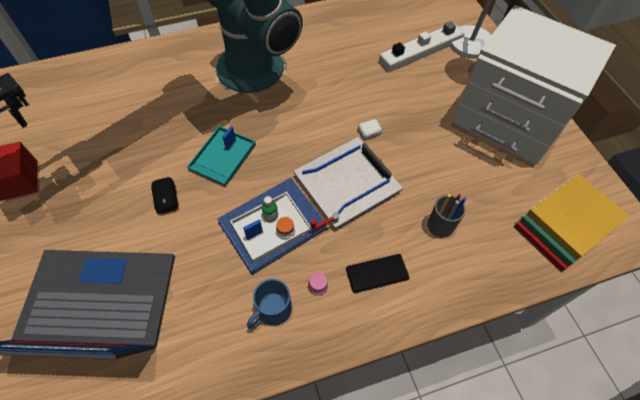

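View pics/top0.png

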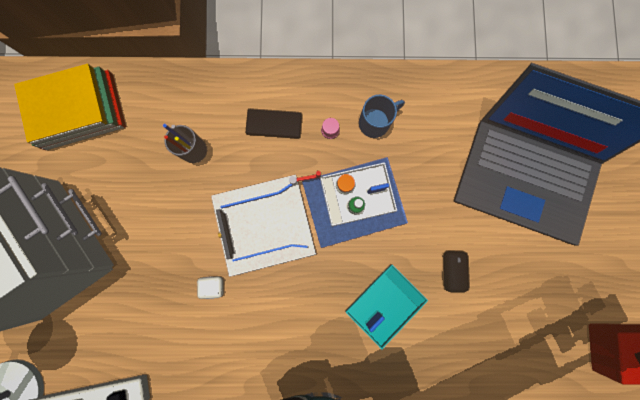

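The white tray (top about 365,193; scene 265,228) stands on the blue book. The turquoise one (top 385,305) is the decoy, and the orange cream (345,183) differs from the pink look-alike (330,127). The lane runs left in the top view to the stop at (225,233), and the keeper is at (308,178). I'll enlarge both views.

```bash
python3 - <<'E'
import cv2,numpy as np
a=cv2.imread("pics/top0.png")[145:285,205:415]; a=cv2.resize(a,None,fx=3.8,fy=3.8,interpolation=cv2.INTER_CUBIC); cv2.imwrite("pics/c_top.png",a)
b=cv2.imread("pics/scene0.png")[130:275,210:410]; b=cv2.resize(b,None,fx=4,fy=4,interpolation=cv2.INTER_CUBIC); cv2.imwrite("pics/c_sc.png",b)
E
```

```text
(no output)
```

View pics/c_top.png

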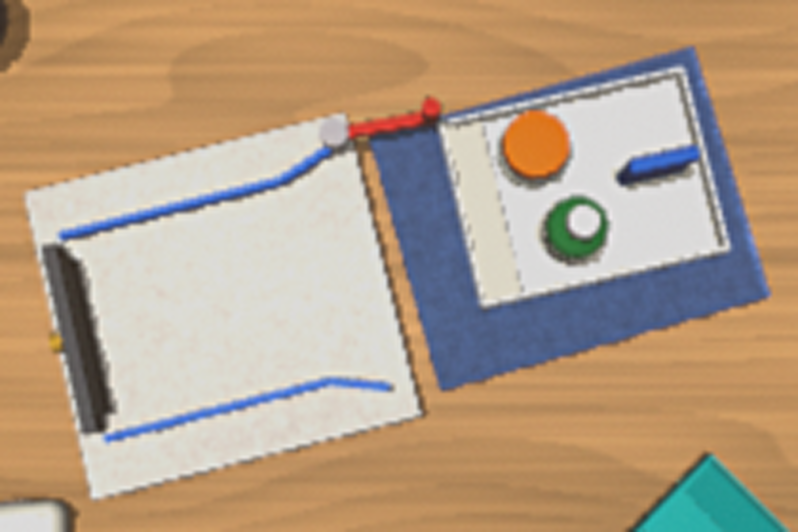

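View pics/c_sc.png

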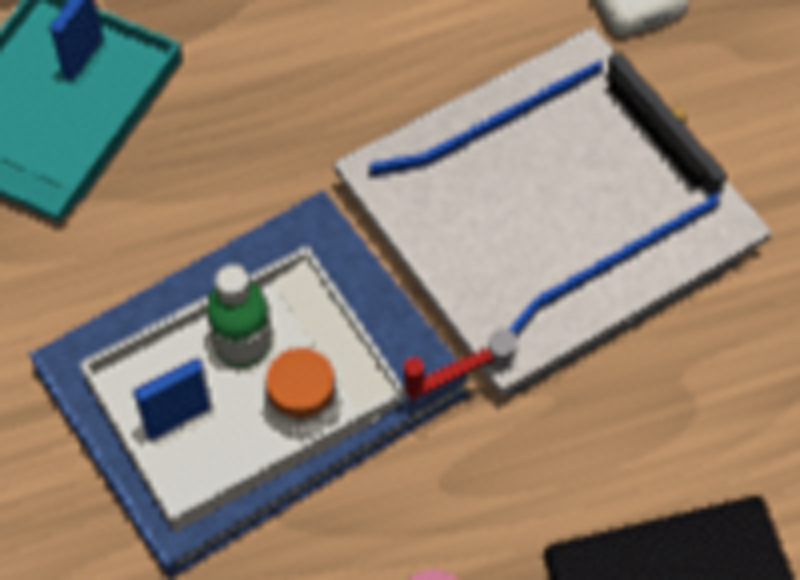

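```bash
cat > h.py <<'E'
import numpy as np, cv2
from scipy.optimize import least_squares
from scipy.spatial.transform import Rotation as R
np.set_printoptions(precision=4,suppress=True)
CAM={'t':(np.array([[362.468,0,320.307],[0,362.468,200.7162],[0,0,1]]),np.array([[.0031,.9936,-.1132,.4673],[-1,.004,.0079,.0081],[.0083,.1131,.9935,.9045]])),
's':(np.array([[452.7599,0,310.3102],[0,452.7599,193.1419],[0,0,1]]),np.array([[.309,-.8143,.4913,1.0969],[.9511,.2665,-.1564,-.1484],[-.0035,.5156,.8568,1.0301]]))}
def proj(c,P):
    K,E=CAM[c]; p=(np.atleast_2d(P)-E[:,3])@E[:,:3]*[1,-1,-1]; p=p@K.T; return p[:,:2]/p[:,2:]
def ray(c,uv,z):
    K,E=CAM[c]; d=E[:,:3]@(np.linalg.inv(K)@[uv[0],uv[1],1]*[1,-1,-1]); return E[:,3]+d*(z-E[2,3])/d[2]
def crop(c,p): 
    o,s=((205,145),3.8) if c=='t' else ((210,130),4.)
    return (np.array(p)+.5)/s-.5+o
def world(x,L): 
    c,s=np.cos(x[2]),np.sin(x[2]); L=np.atleast_2d(L).astype(float); return np.c_[x[0]+c*L[:,0]-s*L[:,1],x[1]+s*L[:,0]+c*L[:,1],L[:,2]+x[3]]
def fit(obs,x0,wz=.002,z0=0):
    f=lambda x:np.concatenate([(proj(c,world(x,l))[0]-p) for c,l,p in obs]+[[(x[3]-z0)/wz]])
    r=least_squares(f,x0,loss='soft_l1'); return r.x,f(r.x)
E
cat > m1.py <<'E'
from h import *
def T(p):return crop('t',p)
def S(p):return crop('s',p)
x0=[.5,.1,1.8,0]
def show(n,o,z0=0,x0=x0):
    x,r=fit(o,x0,z0=z0); print(n,x,'yaw deg',np.degrees(x[2]),'res',r[:-1].reshape(-1,2).round(1).tolist()); return x
rz=.030
ri=show('riser',[('t',(112,-100,rz),T((25,190))),('t',(-100,-100,rz),T((345,115))),('t',(-100,100,rz),T((424,412))),('t',(112,100,rz),T((92,498)))] and
 [(c,np.array(l)/1000,p) for c,l,p in [('t',(112,-100,30),T((25,190))),('t',(-100,-100,30),T((345,115))),('t',(-100,100,30),T((424,412))),('t',(112,100,30),T((92,498))),
 ('s',(112,100,30),S((590,30))),('s',(-100,100,30),S((335,165))),('s',(-100,-100,30),S((500,403))),('s',(112,-100,30),S((770,233)))]])
bo=show('book',[(c,np.array(l)/1000,p) for c,l,p in [('t',(-110,-85,25),T((695,47))),('t',(-110,85,25),T((770,297))),('t',(110,85,25),T((442,390))),
 ('s',(110,85,25),S((325,193))),('s',(-110,85,25),S((33,355))),('s',(-110,-85,25),S((172,572)))]])
tr=show('tray',[(c,np.array(l)/1000,p) for c,l,p in [('t',(-80,-60,21),T((686,68))),('t',(-80,60,21),T((730,248))),('t',(80,60,21),T((480,305))),('t',(80,-60,21),T((440,122))),
 ('s',(80,60,21),S((307,250))),('s',(-80,60,21),S((83,365))),('s',(-80,-60,21),S((175,523))),('s',(80,-60,21),S((403,402))),
 ('s',(-67,0,66),S((139,396))),('s',(-23,0,66),S((203,362))),('t',(-67,0,66),T((697,151))),('t',(-23,0,66),T((632,165)))]],z0=.025)
for n,p in(('lotion top',(240/1,0)),):pass
pg=[('t',T((432,105))),('s',S((414,364)))]
r=least_squares(lambda X:np.concatenate([proj(c,X)[0]-p for c,p in pg]),[.6,.1,.07]);print('peg top',r.x,r.fun)
inv=lambda P:(R.from_euler('z',-ri[2]).apply(np.array(P)-[ri[0],ri[1],0]))
print('in riser: tray',inv([*tr[:2],tr[3]]),'dyaw',np.degrees(tr[2]-ri[2]),'book',inv([*bo[:2],0]),np.degrees(bo[2]-ri[2]),'peg',inv(r.x))
fin=world(tr,[-.045,0,.066]);print('fin',fin,'home fin',world(ri,[-.045+.004,0,.096]), 'hinge',world(ri,[-.09,-.084,.06]))
E
python3 m1.py
```

```text
riser [ 0.5127  0.1333  1.8249 -0.0023] yaw deg 104.56035055052227 res [[-0.1, -0.1], [0.3, -1.6], [-0.3, -0.0], [0.5, -0.2], [0.3, -0.5], [-0.8, -0.2], [0.1, -3.1], [0.2, -0.0]]
book [ 0.5678 -0.0814  1.8496 -0.0022] yaw deg 105.9760266601715 res [[-0.8, -0.8], [-0.2, -0.8], [-0.7, -0.5], [-0.3, -0.7], [-1.0, -0.1], [-1.8, -1.4]]
tray [ 0.5847 -0.0891  1.7956  0.0213] yaw deg 102.88253413727148 res [[-0.9, -0.7], [-0.5, 0.0], [0.1, -0.3], [-0.4, -0.7], [0.2, -0.1], [-0.6, -0.2], [-1.3, -0.7], [0.4, -2.0], [-1.3, 0.2], [-0.5, 0.0], [0.6, -0.5], [-1.0, 0.0]]
peg top [0.6271 0.007  0.082 ] [-0.2792 -0.0691 -0.2931  0.0271]
in riser: tray [-0.2334 -0.0138  0.0213] dyaw -1.677816413250793 book [-0.2216  0.0005  0.    ] 1.4156761096492305 peg [-0.151 -0.079  0.082]
fin [[ 0.5947 -0.133   0.0873]] home fin [[0.523  0.0936 0.0937]] hinge [[0.6166 0.0673 0.0577]]
```

```bash
cat > plan.py <<'E'
from h import *
import sys
from rig import telemetry
def plan(P,yaw,n,dec=3):
    s=telemetry.read_state(); p=s['ee_pos']; w,x,y,z=s['tcp_rot']; M=R.from_quat([x,y,z,w])
    Mt=R.from_matrix(np.c_[[np.cos(yaw),np.sin(yaw),0],[np.sin(yaw),-np.cos(yaw),0],[0,0,-1]])
    rv=(M.inv()*Mt).as_rotvec()/n; d=(np.array(P)-p)/n; off=[]
    for i in range(n): off.append((M*R.from_rotvec(rv*i)).inv().apply(d).round(dec).tolist())
    print('from',p,s['force'],s['grip_width'],'| rv',rv.round(3).tolist()); print(off)
if __name__=='__main__':
    a=list(map(float,sys.argv[1:])); plan(a[:3],a[3],int(a[4]))
E
python3 plan.py .595 -.133 .23 1.796 10
```

```text
from [ 0.2878 -0.61    0.3016] [-0.2289  0.7142  1.0958] 0.08813786301031037 | rv [-0.0, -0.0, -0.136]
[[0.048, -0.03, 0.007], [0.052, -0.023, 0.007], [0.054, -0.016, 0.007], [0.056, -0.009, 0.007], [0.057, -0.001, 0.007], [0.056, 0.007, 0.007], [0.055, 0.014, 0.007], [0.052, 0.022, 0.007], [0.049, 0.029, 0.007], [0.045, 0.035, 0.007]]
```

>>> play_rows(grip=[0,0,0,0,0], offset=[[0.048,-0.03,0],[0.052,-0.023,0],[0.054,-0.016,0],[0.056,-0.009,0],[0.057,-0.001,0]], angular=[[0,0,-0.136],[0,0,-0.136],[0,0,-0.136],[0,0,-0.136],[0,0,-0.136]])

```text
clock: 0.72
ee_pos: [0.4401, -0.3665, 0.2982]
tcp_rot: [-0.003, 0.843, 0.537, -0.0]
force: [0.9, -0.0, -0.1]
grip_width: 0.0881
```

>>> play_rows(grip=[0,0,0,0,0], offset=[[0.056,0.007,0.007],[0.055,0.014,0.007],[0.052,0.022,0.007],[0.049,0.029,0.007],[0.045,0.035,0.007]], angular=[[0,0,-0.136],[0,0,-0.136],[0,0,-0.136],[0,0,-0.136],[0,0,-0.136]])

```text
clock: 1.35
ee_pos: [0.5909, -0.1155, 0.262]
tcp_rot: [-0.003, 0.607, 0.795, 0.001]
force: [0.3, -1.0, -0.1]
grip_width: 0.0881
```

```bash
python3 plan.py .595 -.133 .20 1.796 4; python3 - <<'E'
from rig import read_camera
import cv2
a=cv2.resize(read_camera("scene")["color"][130:275,210:410,::-1],None,fx=4,fy=4,interpolation=cv2.INTER_CUBIC); cv2.imwrite("pics/p5.png",a)
E
```

```text
from [ 0.5909 -0.1155  0.262 ] [ 0.2671 -1.01   -0.0931] 0.0880742194037645 | rv [-0.001, -0.001, 0.01]
[[-0.005, -0.0, 0.015], [-0.005, -0.0, 0.015], [-0.005, -0.0, 0.015], [-0.005, -0.0, 0.016]]
```

View pics/p5.png

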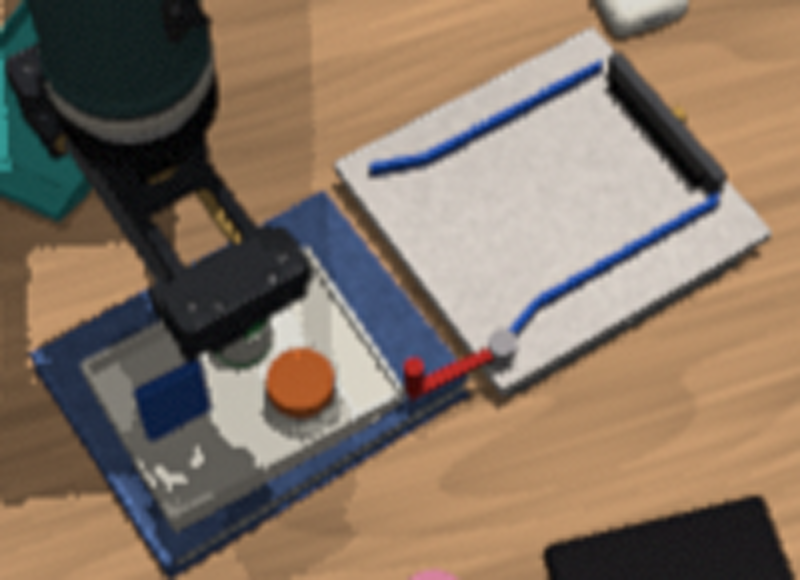

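The picture shows the gripper about 20 mm ahead of the fin (fin at crop 170,400). I'll correct that and go down to a first height.

>>> play_rows(grip=[0,0,0,0,0], offset=[[-0.008,0,0.01],[-0.007,0,0.025],[-0.005,0,0.03],[0,0,0.035],[0,0,0]], angular=[[0,0,0.02],[0,0,0.02],[0,0,0],[0,0,0],[0,0,0]])

```text
clock: 2.02
ee_pos: [0.5958, -0.1319, 0.1547]
tcp_rot: [-0.005, 0.623, 0.782, 0.001]
force: [0.3, 0.2, 0.7]
grip_width: 0.0883
```

```bash
python3 plan.py .595 -.133 .124 1.796 3; python3 - <<'E'
from rig import read_camera
import cv2
import numpy as np
a=cv2.resize(read_camera("scene")["color"][160:275,210:330,::-1],None,fx=3.3,fy=5,interpolation=cv2.INTER_CUBIC)
b=cv2.resize(read_camera("top")["color"][145:260,295:415,::-1],None,fx=3.3,fy=5,interpolation=cv2.INTER_CUBIC)
cv2.imwrite("pics/p6.png",np.hstack([a,b]))
E
```

```text
from [ 0.5958 -0.1319  0.1547] [0.2546 0.2373 0.6635] 0.08830416817925049 | rv [-0.001, -0.003, 0.0]
[[-0.0, -0.0, 0.01], [-0.0, -0.0, 0.01], [-0.0, -0.0, 0.01]]
```

View pics/p6.png

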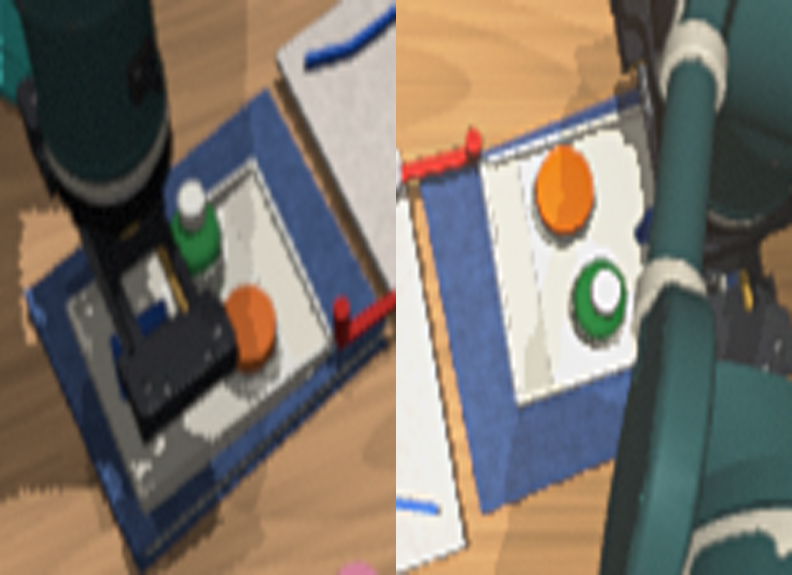

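The fin (left crop 145,310) sits between the fingers, and the bottle and jar are clear. Descending and gripping.

>>> play_rows(grip=[0,0,0,0.5,1], offset=[[0,0,0.012],[0,0,0.012],[0,0,0.007],[0,0,0],[0,0,0]], angular=[[0,-0.004,0],[0,-0.004,0],[0,0,0],[0,0,0],[0,0,0]], newtons=20)

```text
clock: 2.75
ee_pos: [0.6011, -0.1333, 0.13]
tcp_rot: [0.005, 0.623, 0.782, 0.002]
force: [0.5, -0.0, -0.5]
grip_width: 0.0703
```

>>> play_rows(grip=[1,1,1,1,1], offset=[[0,0,0],[0,0,0],[0,0,0],[0,0,0],[0,0,0]], angular=[[0,0,0],[0,0,0],[0,0,0],[0,0,0],[0,0,0]])

```text
clock: 3.38
ee_pos: [0.6011, -0.1335, 0.1309]
tcp_rot: [0.005, 0.623, 0.782, 0.001]
force: [-4.0, -1.3, 1.8]
grip_width: 0.0202
```

```bash
python3 plan.py .580 -.133 .124 1.825 5
```

```text
from [ 0.6011 -0.1335  0.1309] [-4.0192 -1.2929  1.8068] 0.020182236577370123 | rv [0.002, 0.001, -0.006]
[[0.001, -0.004, 0.001], [0.001, -0.004, 0.001], [0.001, -0.004, 0.001], [0.001, -0.004, 0.001], [0.001, -0.004, 0.001]]
```

The grip is about 6 mm high and 5 mm off centre, so I'll reopen a little, correct and close again.

>>> play_rows(grip=[0.5,0.5,0.5,0.5,1], offset=[[0,0,0],[0,-0.003,0],[0,-0.003,0.004],[0,0,0.004],[0,0,0]], angular=[[0,0,0],[0,0.003,0],[0,0.003,0],[0,0,0],[0,0,0]])

```text
clock: 4.0
ee_pos: [0.5949, -0.1348, 0.1221]
tcp_rot: [0.002, 0.623, 0.782, 0.004]
force: [0.3, -0.6, -0.3]
grip_width: 0.0365
```

>>> play_rows(grip=[1,1,1,1,1], offset=[[0,0,0],[0,0,0],[0,0,0],[0,0,0],[0,0,0]], angular=[[0,0,0],[0,0,0],[0,0,0],[0,0,0],[0,0,0]])

```text
clock: 4.62
ee_pos: [0.5951, -0.1348, 0.1221]
tcp_rot: [0.002, 0.623, 0.783, 0.003]
force: [-0.5, -0.7, 0.2]
grip_width: 0.0095
```

```bash
python3 plan.py .5813 -.133 .124 1.825 5
```

```text
from [ 0.5951 -0.1348  0.1221] [-0.4989 -0.7451  0.2495] 0.009536437962793631 | rv [0.002, -0.0, -0.005]
[[0.001, -0.003, -0.0], [0.001, -0.003, -0.0], [0.001, -0.003, -0.0], [0.001, -0.003, -0.0], [0.001, -0.003, -0.0]]
```

```bash
cat > rf.py <<'E'
from h import *
RI=[.5127,.1333,1.8249]
def inv(P,ri=RI): return R.from_euler('z',-ri[2]).apply(np.array(P)-[ri[0],ri[1],0])
if __name__=='__main__':
    from rig import telemetry
    s=telemetry.read_state(); y=s['tcp_rot']; M=R.from_quat([y[1],y[2],y[3],y[0]]); X=M.as_matrix()
    fl=M.inv().apply(s['force'])
    print('t',s['clock'],'fin riser',inv(s['ee_pos']),'yaw rel',np.degrees(np.arctan2(X[1,0],X[0,0])-RI[2]).round(2),'tilt',X[2,:2],'F tool',fl.round(1),'T',s['torque'])
E
python3 rf.py; python3 - <<'E'
from rf import *
for p in [(62,236),(283,182),(108,438),(330,382)]: print(inv(ray('t',crop('t',p),.042)))
for p in [(432,155),(540,298),(600,68),(714,200)]: print('s',inv(ray('s',crop('s',p),.042)))
E
```

```text
t 4.625 fin riser [-0.2802 -0.0124  0.1221] yaw rel -1.56 tilt [0.0004 0.0085] F tool [-0.6 -0.7 -0.3] T [ 0.0143 -0.0053  0.1371]
[ 0.0921 -0.0626  0.042 ]
[-0.0502 -0.0616  0.042 ]
[0.092  0.0667 0.042 ]
[-0.0489  0.0675  0.042 ]
s [-0.0453  0.0622  0.042 ]
s [-0.0473 -0.0652  0.042 ]
s [0.0894 0.0603 0.042 ]
s [ 0.0893 -0.066   0.042 ]
```

>>> play_rows(grip=[1,1,1,1,1], offset=[[0,-0.003,0],[0.001,-0.003,0],[0.001,-0.003,0],[0.001,-0.002,0],[0,0,0]], angular=[[0,0,-0.006],[0,0,-0.006],[0,0,-0.006],[0,0,-0.006],[0,0,0]])

```text
clock: 5.25
ee_pos: [0.5837, -0.1344, 0.1222]
tcp_rot: [0.003, 0.613, 0.79, 0.004]
force: [1.0, 0.4, -1.7]
grip_width: 0.0096
```

```bash
python3 rf.py
```

```text
t 5.25 fin riser [-0.2769 -0.0015  0.1222] yaw rel -0.18 tilt [-0.0001  0.0109] F tool [0.1 1.  1.7] T [ 0.0032 -0.1197 -0.1164]
```

>>> play_rows(grip=[1,1,1,1,1], offset=[[0.004,-0.0005,0],[0.004,-0.0005,0],[0.004,-0.0005,0],[0.004,0,0],[0.004,0,0]], angular=[[0,0,-0.002],[0,0,-0.001],[0,0,0],[0,0,0],[0,0,0]])

```text
clock: 5.88
ee_pos: [0.5763, -0.1152, 0.1221]
tcp_rot: [0.003, 0.611, 0.791, 0.003]
force: [0.4, -2.3, -1.3]
grip_width: 0.0101
```

>>> play_rows(grip=[1,1,1,1,1], offset=[[0.004,0,0],[0.004,0,0],[0.003,0,0],[0.003,0,0],[0,0,0]], angular=[[0,0,0],[0,0,0],[0,0,0],[0,0,0],[0,0,0]])

```text
clock: 6.5
ee_pos: [0.5723, -0.1002, 0.1221]
tcp_rot: [0.003, 0.611, 0.792, 0.003]
force: [0.7, -1.0, -0.9]
grip_width: 0.0099
```

```bash
python3 rf.py;  python3 - <<'E'
from rig import read_camera
import cv2
import numpy as np
a=read_camera("scene")["color"][130:275,210:410,::-1]
b=read_camera("top")["color"][145:290,210:410,::-1]
cv2.imwrite("pics/p7.png",cv2.resize(np.vstack([a,b]),None,fx=4,fy=2.05,interpolation=cv2.INTER_CUBIC) if 0 else cv2.resize(np.hstack([a,b]),None,fx=2,fy=4,interpolation=cv2.INTER_CUBIC))
E
```

```text
t 6.5 fin riser [-0.241   0.001   0.1221] yaw rel 0.1 tilt [-0.0013  0.0087] F tool [-1.2  0.4  0.9] T [-0.1782  0.0038  0.0037]
```

View pics/p7.png

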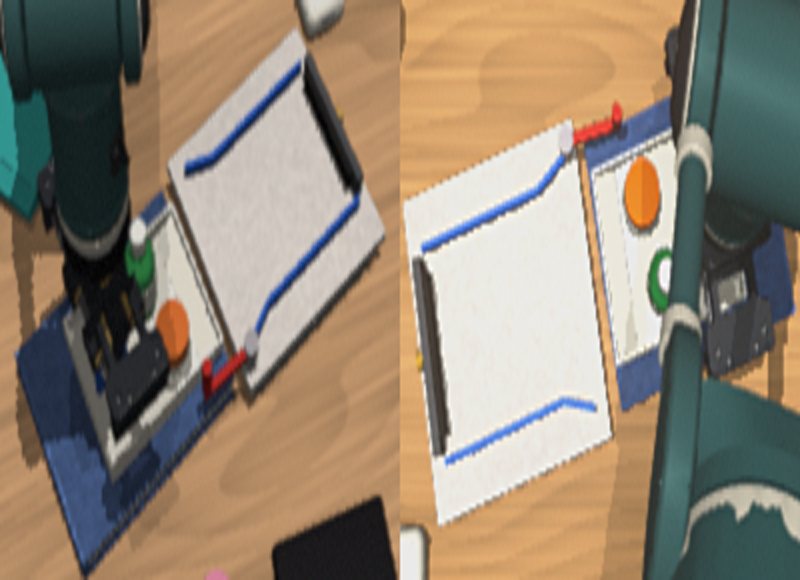

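```bash
python3 - <<'E'
from rf import *
for p in [(590,168),(621,361)]: print(inv(ray('t',(210+(p[0]-400)/2,145+p[1]/4),.046)))
E
```

```text
[-0.1137 -0.0586  0.046 ]
[-0.121  0.062  0.046]
```

>>> play_rows(grip=[1,1,1,1,1], offset=[[0.004,0,0],[0.004,0,0],[0.004,0,0],[0.003,0,0],[0.003,0,0]], angular=[[0,0,0],[0,0,0],[0,0,0],[0,0,0],[0,0,0]])

```text
clock: 7.22
ee_pos: [0.5676, -0.0823, 0.1221]
tcp_rot: [0.003, 0.611, 0.791, 0.003]
force: [0.7, -2.2, -0.4]
grip_width: 0.0099
```

>>> play_rows(grip=[1,1,1,1,1], offset=[[0.003,0,0],[0.003,0,0],[0.003,0,0],[0.002,0,0],[0.002,0,0]], angular=[[0,0,0],[0,0,0],[0,0,0],[0,0,0],[0,0,0]])

```text
clock: 7.85
ee_pos: [0.5644, -0.0693, 0.1224]
tcp_rot: [0.004, 0.611, 0.792, 0.003]
force: [1.4, -6.0, 0.4]
grip_width: 0.0097
```

```bash
python3 rf.py
```

```text
t 7.85 fin riser [-0.2091  0.0009  0.1224] yaw rel 0.11 tilt [-0.0033  0.0094] F tool [-6.2 -0.1 -0.4] T [-0.808  -0.1792  0.1005]
```

The nose is on the step with about 6 N resistance. I'll climb slowly.

>>> play_rows(grip=[1,1,1,1,1], offset=[[0.002,0,-0.0003],[0.002,0,-0.0003],[0.002,0,-0.0003],[0.002,0,-0.0003],[0.002,0,-0.0003]], angular=[[0,0,0],[0,0,0],[0,0,0],[0,0,0],[0,0,0]])

```text
clock: 8.48
ee_pos: [0.5637, -0.0629, 0.1253]
tcp_rot: [0.008, 0.61, 0.792, 0.002]
force: [0.8, -4.2, -0.7]
grip_width: 0.0099
```

```bash
python3 rf.py
```

```text
t 8.475 fin riser [-0.2027 -0.0001  0.1253] yaw rel 0.2 tilt [-0.0112  0.0126] F tool [-4.3 -0.3  0.7] T [-0.8122 -0.0819  0.0264]
```

>>> play_rows(grip=[1,1,1,1,1], offset=[[0.003,0,0],[0.003,0,0],[0.003,0,0],[0.003,0,0],[0.003,0,0]], angular=[[0.002,0.003,0],[0.002,0.003,0],[0.002,0.003,0],[0,0.003,0],[0,0.003,0]])

```text
clock: 9.1
ee_pos: [0.5615, -0.0507, 0.1268]
tcp_rot: [0.003, 0.61, 0.792, 0.003]
force: [0.7, -1.9, -1.1]
grip_width: 0.0098
```

```bash
python3 rf.py
```

```text
t 9.1 fin riser [-0.1903 -0.001   0.1268] yaw rel 0.24 tilt [-0.0014  0.0096] F tool [-2.   0.2  1.1] T [-0.2434 -0.0311  0.0136]
```

>>> play_rows(grip=[1,1,1,1,1], offset=[[0.003,-0.0003,0],[0.003,-0.0003,0],[0.003,-0.0003,0],[0.003,-0.0003,0],[0.003,0,0]], angular=[[0,0.001,0.001],[0,0,0.001],[0,0,0.001],[0,0,0.001],[0,0,0]])

```text
clock: 9.72
ee_pos: [0.556, -0.0351, 0.1266]
tcp_rot: [0.003, 0.612, 0.791, 0.004]
force: [-0.3, -1.7, -0.7]
grip_width: 0.0099
```

```bash
python3 rf.py;  python3 - <<'E'
from rig import read_camera
import cv2
import numpy as np
a=read_camera("scene")["color"][150:270,220:360,::-1]
b=read_camera("top")["color"][150:270,250:390,::-1]
cv2.imwrite("pics/p8.png",cv2.resize(np.hstack([a,b]),None,fx=2.85,fy=4.8,interpolation=cv2.INTER_CUBIC))
E
```

```text
t 9.725 fin riser [-0.1739  0.0004  0.1266] yaw rel 0.02 tilt [-0.0001  0.0093] F tool [-1.6 -0.7  0.6] T [-0.3358 -0.0217  0.0904]
```

View pics/p8.png

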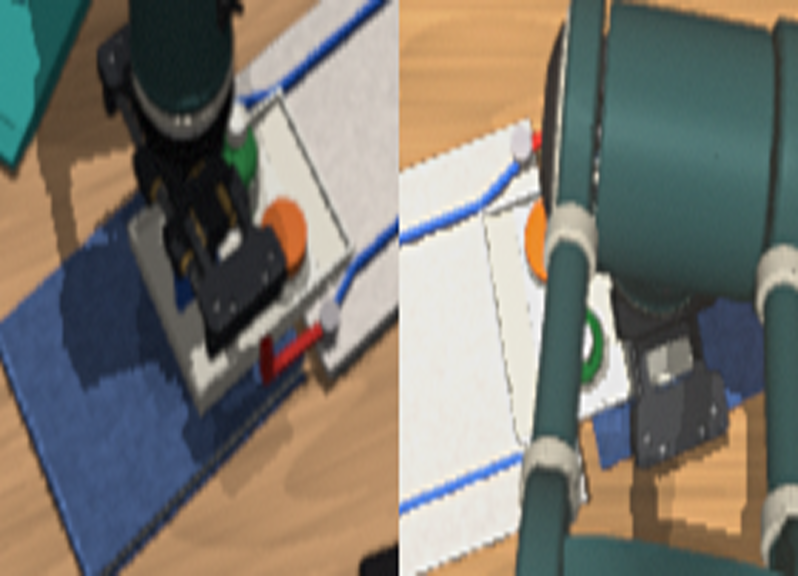

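```bash
python3 - <<'E'
from rf import *
s=lambda p:(220+p[0]/2.85,150+p[1]/4.8)
t=lambda p:(250+(p[0]-399)/2.85,150+p[1]/4.8)
for n,c,f,p,z in [('nose L','s',s,(284,95),.051),('nose R','s',s,(352,248),.051),('railL','s',s,(290,88),.042),('railR','s',s,(360,262),.042),
 ('nose R','t',t,(486,212),.051),('nose L','t',t,(516,437),.051),('railR','t',t,(484,206),.042),('railL','t',t,(520,457),.042)]:
  print(n,c,inv(ray(c,f(p),z)))
E
```

```text
nose L s [-0.0467  0.0505  0.051 ]
nose R s [-0.049  -0.0618  0.051 ]
railL s [-0.0361  0.0564  0.042 ]
railR s [-0.0445 -0.0686  0.042 ]
nose R t [-0.0532 -0.0555  0.051 ]
nose L t [-0.0509  0.058   0.051 ]
railR t [-0.0517 -0.0603  0.042 ]
railL t [-0.0511  0.0681  0.042 ]
```

>>> play_rows(grip=[1,1,1,1,1], offset=[[0.003,-0.0003,0],[0.003,-0.0003,0],[0.003,-0.0003,0],[0.003,0,0],[0.003,0,0]], angular=[[0,0,0],[0,0,0],[0,0,0],[0,0,0],[0,0,0]])

```text
clock: 10.45
ee_pos: [0.5511, -0.0199, 0.1266]
tcp_rot: [0.003, 0.612, 0.791, 0.004]
force: [0.8, -2.5, -1.2]
grip_width: 0.0098
```

```bash
python3 rf.py
```

```text
t 10.45 fin riser [-0.158   0.0014  0.1266] yaw rel 0.01 tilt [0.0001 0.0093] F tool [-2.6  0.2  1.2] T [-0.3454 -0.0485  0.0515]
```

>>> play_rows(grip=[1,1,1,1,1], offset=[[0.003,0,0],[0.003,0,0],[0.003,0,0],[0.003,0,0],[0.003,0,0]], angular=[[0,0,0],[0,0,0],[0,0,0],[0,0,0],[0,0,0]])

```text
clock: 11.08
ee_pos: [0.5469, -0.0044, 0.1266]
tcp_rot: [0.003, 0.612, 0.791, 0.004]
force: [0.8, -1.6, -0.1]
grip_width: 0.0098
```

```bash
python3 rf.py
```

```text
t 11.075 fin riser [-0.1419  0.0015  0.1266] yaw rel 0.02 tilt [0.     0.0091] F tool [-1.8  0.4  0.1] T [-0.383  -0.0062  0.0667]
```

>>> play_rows(grip=[1,1,1,1,1], offset=[[0.003,0,0],[0.003,0,0],[0.003,0,0],[0.003,0,0],[0.003,0,0]], angular=[[0,0,0],[0,0,0],[0,0,0],[0,0,0],[0,0,0]])

```text
clock: 11.7
ee_pos: [0.5429, 0.0111, 0.1266]
tcp_rot: [0.003, 0.612, 0.791, 0.004]
force: [0.6, -2.2, -0.0]
grip_width: 0.0099
```

```bash
python3 rf.py
```

```text
t 11.7 fin riser [-0.1259  0.0015  0.1266] yaw rel 0.02 tilt [-0.0001  0.0091] F tool [-2.3  0.   0. ] T [-0.3848 -0.071   0.0494]
```

>>> play_rows(grip=[1,1,1,1,1], offset=[[0.004,0,0],[0.004,0,0],[0.004,0,0],[0.004,0,0],[0.004,0,0]], angular=[[0,0,0],[0,0,0],[0,0,0],[0,0,0],[0,0,0]])

```text
clock: 12.32
ee_pos: [0.5375, 0.0318, 0.1267]
tcp_rot: [0.003, 0.612, 0.791, 0.004]
force: [1.7, -2.3, 0.3]
grip_width: 0.01
```

```bash
python3 rf.py
```

```text
t 12.325 fin riser [-0.1045  0.0015  0.1267] yaw rel 0.02 tilt [-0.0001  0.0091] F tool [-2.7  1.  -0.3] T [-0.4322 -0.0308 -0.0014]
```

>>> play_rows(grip=[1,1,1,1,1], offset=[[0.004,0,0],[0.004,0,0],[0.004,0,0],[0.004,0,0],[0.004,0,0]], angular=[[0,0,0],[0,0,0],[0,0,0],[0,0,0],[0,0,0]])

```text
clock: 12.95
ee_pos: [0.532, 0.0526, 0.1266]
tcp_rot: [0.003, 0.612, 0.791, 0.004]
force: [0.1, -1.7, -0.9]
grip_width: 0.0104
```

```bash
python3 rf.py
```

```text
t 12.95 fin riser [-0.083   0.0016  0.1266] yaw rel 0.02 tilt [-0.      0.0089] F tool [-1.7 -0.4  0.9] T [-0.3905 -0.042   0.0371]
```

>>> play_rows(grip=[1,1,1,1,1], offset=[[0.004,0,0],[0.004,0,0],[0.004,0,0],[0.004,0,0],[0.003,0,0]], angular=[[0,0,0],[0,0,0],[0,0,0],[0,0,0],[0,0,0]])

```text
clock: 13.58
ee_pos: [0.5268, 0.0723, 0.1266]
tcp_rot: [0.003, 0.612, 0.791, 0.003]
force: [1.0, -2.4, -0.7]
grip_width: 0.0099
```

```bash
python3 rf.py
```

```text
t 13.575 fin riser [-0.0626  0.0017  0.1266] yaw rel 0.02 tilt [-0.      0.0088] F tool [-2.6  0.4  0.7] T [-0.4513 -0.0856  0.0086]
```

>>> play_rows(grip=[1,1,1,1,1], offset=[[0.002,0,0],[0.002,0,0],[0.0015,0,0],[0.0015,0,0],[0.001,0,0]], angular=[[0,0,0],[0,0,0],[0,0,0],[0,0,0],[0,0,0]])

```text
clock: 14.2
ee_pos: [0.5246, 0.0806, 0.1266]
tcp_rot: [0.003, 0.612, 0.791, 0.003]
force: [1.0, -2.2, -0.3]
grip_width: 0.0098
```

```bash
python3 rf.py
```

```text
t 14.2 fin riser [-0.054   0.0017  0.1266] yaw rel 0.03 tilt [-0.0001  0.0087] F tool [-2.4  0.4  0.3] T [-0.3983 -0.0402  0.036 ]
```

Sliding force is steady at about 2.4 N. Now I'll feel for the pad in 1 mm rows.

>>> play_rows(grip=[1,1,1,1,1], offset=[[0.001,0,0],[0.001,0,0],[0.001,0,0],[0.001,0,0],[0.001,0,0]], angular=[[0,0,0],[0,0,0],[0,0,0],[0,0,0],[0,0,0]])

```text
clock: 14.82
ee_pos: [0.5233, 0.0856, 0.1266]
tcp_rot: [0.003, 0.612, 0.791, 0.003]
force: [1.0, -2.2, -0.6]
grip_width: 0.0101
```

```bash
python3 rf.py
```

```text
t 14.825 fin riser [-0.0488  0.0018  0.1266] yaw rel 0.02 tilt [-0.0002  0.0086] F tool [-2.3  0.4  0.6] T [-0.4107 -0.0226  0.0208]
```

>>> play_rows(grip=[1,1,1,1], offset=[[0.001,0,0],[0.001,0,0],[0.001,0,0],[0.001,0,0]], angular=[[0,0,0],[0,0,0],[0,0,0],[0,0,0]])

```text
clock: 15.32
ee_pos: [0.5222, 0.0898, 0.1266]
tcp_rot: [0.003, 0.612, 0.791, 0.003]
force: [0.9, -2.1, -1.3]
grip_width: 0.01
```

```bash
python3 rf.py
```

```text
t 15.325 fin riser [-0.0445  0.0018  0.1266] yaw rel 0.02 tilt [-0.0002  0.0086] F tool [-2.2  0.3  1.3] T [-0.4351 -0.0269  0.016 ]
```

>>> play_rows(grip=[1,1,1,1], offset=[[0.001,0,0],[0.001,0,0],[0.001,0,0],[0.001,0,0]], angular=[[0,0,0],[0,0,0],[0,0,0],[0,0,0]])

```text
clock: 15.82
ee_pos: [0.5211, 0.0939, 0.1266]
tcp_rot: [0.003, 0.612, 0.791, 0.003]
force: [0.7, -1.7, -0.4]
grip_width: 0.0098
```

```bash
python3 rf.py
```

```text
t 15.825 fin riser [-0.0402  0.0018  0.1266] yaw rel 0.02 tilt [-0.0002  0.0086] F tool [-1.8  0.2  0.4] T [-0.369  -0.0307  0.0172]
```

>>> play_rows(grip=[1,1,1], offset=[[0.001,0,0],[0.001,0,0],[0.001,0,0]], angular=[[0,0,0],[0,0,0],[0,0,0]])

```text
clock: 16.2
ee_pos: [0.5207, 0.0947, 0.1268]
tcp_rot: [0.004, 0.611, 0.792, 0.002]
force: [1.7, -6.6, 0.2]
grip_width: 0.0098
```

```bash
python3 rf.py
```

```text
t 16.2 fin riser [-0.0393  0.002   0.1268] yaw rel 0.11 tilt [-0.0049  0.008 ] F tool [-6.9  0.  -0.2] T [-1.0484 -0.0935 -0.0227]
```

Contact found at fin x of about -40 mm. I'll raise this to about 10 N and hold.

>>> play_rows(grip=[1,1,1], offset=[[0.0013,0,0],[0.0015,0,0],[0.0015,0,0]], angular=[[0,0.001,0],[0,0.001,0],[0,0.001,0]])

```text
clock: 16.58
ee_pos: [0.5203, 0.0951, 0.1271]
tcp_rot: [0.006, 0.611, 0.792, 0.0]
force: [1.8, -9.4, 0.2]
grip_width: 0.01
```

```bash
python3 rf.py
```

```text
t 16.575 fin riser [-0.0389  0.0022  0.1271] yaw rel 0.17 tilt [-0.0091  0.0075] F tool [-9.5 -0.7 -0.1] T [-1.3608 -0.2239 -0.1179]
```

>>> play_rows(grip=[1,1,1], offset=[[0.0017,0,0],[0.0017,0,0],[0.0017,0,0]], angular=[[0,0.003,0],[0,0.003,0],[0,0.003,0]])

```text
clock: 16.95
ee_pos: [0.5202, 0.0952, 0.1275]
tcp_rot: [0.006, 0.61, 0.792, 0.0]
force: [2.6, -9.8, -0.2]
grip_width: 0.0095
```

```bash
python3 rf.py
```

```text
t 16.95 fin riser [-0.0388  0.0023  0.1275] yaw rel 0.24 tilt [-0.0091  0.0074] F tool [-10.1   0.    0.3] T [-1.5412 -0.3344 -0.1748]
```

>>> play_rows(grip=[1,1,1,1,1], offset=[[0.0018,0,0.0002],[0.0018,0,0.0002],[0.0018,0,0.0002],[0.0018,0,0.0002],[0.0018,0,0.0002]], angular=[[0,0.003,0.001],[0,0.003,0.001],[0,0.003,0.001],[0,0.003,0.001],[0,0.003,0.001]])

```text
clock: 17.58
ee_pos: [0.5203, 0.0952, 0.1273]
tcp_rot: [0.006, 0.611, 0.791, -0.0]
force: [1.9, -10.9, 0.7]
grip_width: 0.0099
```

```bash
python3 rf.py
```

```text
t 17.575 fin riser [-0.0388  0.0022  0.1273] yaw rel 0.07 tilt [-0.01    0.0077] F tool [-11.1  -0.9  -0.6] T [-1.5674 -0.1858 -0.1004]
```

>>> play_rows(grip=[1,1,1,1,1], offset=[[0.0018,0,0.0003],[0.0018,0,0.0003],[0.0008,0,0.0003],[0,0,0.0003],[0,0,0]], angular=[[0,0.003,0],[0,0.003,0],[0,0.002,0],[0,0,0],[0,0,0]])

```text
clock: 18.2
ee_pos: [0.5204, 0.0949, 0.1268]
tcp_rot: [0.006, 0.612, 0.791, 0.0]
force: [0.1, -2.2, -0.3]
grip_width: 0.01
```

```bash
python3 rf.py
```

```text
t 18.2 fin riser [-0.0391  0.0022  0.1268] yaw rel 0.04 tilt [-0.0093  0.0078] F tool [-2.1 -0.5  0.3] T [-0.3267  0.0187 -0.0764]
```

>>> play_rows(grip=[0.7,0.6,0.6,0.6,0.6], offset=[[0,0,0],[0,0,0],[0,0,0],[0,0,-0.015],[0,0,-0.04]], angular=[[0,0,0],[0,0,0],[0,0,0],[0,0,0],[0,0,0]])

```text
clock: 18.82
ee_pos: [0.5171, 0.0967, 0.1804]
tcp_rot: [0.003, 0.611, 0.791, -0.002]
force: [0.3, -0.2, -0.6]
grip_width: 0.0352
```

>>> play_rows(grip=[0.6,0.6,0.6,0.6,0.6], offset=[[-0.03,0,-0.03],[-0.045,0,-0.01],[-0.045,0,0],[-0.04,0,0],[0,0,0]], angular=[[0,0,0],[0,0,0],[0,0,0],[0,0,0],[0,0,0]])

```text
clock: 19.45
ee_pos: [0.5628, -0.061, 0.2345]
tcp_rot: [0.009, 0.61, 0.792, 0.004]
force: [-0.9, 0.4, -0.8]
grip_width: 0.0349
```

```bash
python3 rf.py;  python3 - <<'E'
from rig import read_camera
import cv2
import numpy as np
a=read_camera("scene")["color"][130:260,260:410,::-1]
b=read_camera("top")["color"][150:280,205:355,::-1]
cv2.imwrite("pics/p9.png",cv2.resize(np.hstack([a,b]),None,fx=2.65,fy=4.4,interpolation=cv2.INTER_CUBIC))
E
```

```text
t 19.45 fin riser [-0.2007  0.0003  0.2345] yaw rel 0.24 tilt [-0.0102  0.0169] F tool [ 0.6 -0.8  0.8] T [ 0.0125 -0.0617  0.0221]
```

View pics/p9.png

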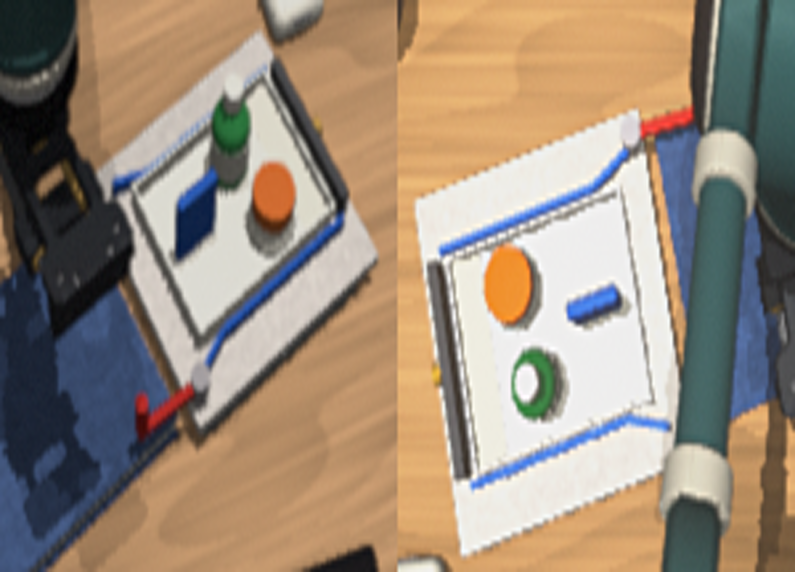

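The tray is home against the pad at (top crop 455,370), with the bottle and jar upright. The red keeper peg is at scene crop (142,410), still open. Next is the keeper.

```bash
python3 plan.py .627 .007 .18 1.825 3; python3 - <<'E'
from rf import *
s=lambda p:(260+p[0]/2.65,130+p[1]/4.4)
print('peg top from p9 scene at z=.082',ray('s',s((142,399)),.082),inv(ray('s',s((142,399)),.082)))
E
```

```text
from [ 0.5621 -0.0589  0.2339] [-0.0832 -0.7339 -0.3842] 0.03501921677913013 | rv [0.005, 0.003, 0.002]
[[0.016, 0.026, 0.018], [0.016, 0.026, 0.018], [0.016, 0.026, 0.018]]
peg top from p9 scene at z=.082 [0.6277 0.0086 0.082 ] [-0.1496 -0.08    0.082 ]
```

>>> play_rows(grip=[0.5,0.5,0.5,0.5,0.5], offset=[[0.016,0.026,0.005],[0.016,0.026,0.01],[0.016,0.026,0.02],[0,0,0.005],[0,0,0]], angular=[[0.006,0.003,0.002],[0.006,0.003,0.002],[0.005,0.003,0],[0,0,0],[0,0,0]])

```text
clock: 20.18
ee_pos: [0.6245, 0.015, 0.195]
tcp_rot: [-0.001, 0.609, 0.793, -0.0]
force: [-0.7, 0.5, -0.2]
grip_width: 0.044
```

```bash
python3 rf.py;python3 plan.py .627 .008 .121 1.825 3
```

```text
t 20.175 fin riser [-0.1426 -0.0784  0.195 ] yaw rel 0.44 tilt [ 0.0018 -0.0023] F tool [ 0.6 -0.5  0.2] T [ 0.0078 -0.1188 -0.0494]
from [0.6245 0.015  0.195 ] [-0.6843  0.473  -0.2325] 0.044009229089897656 | rv [-0.001, -0.001, 0.003]
[[-0.003, 0.0, 0.025], [-0.002, 0.0, 0.025], [-0.002, 0.0, 0.025]]
```

>>> play_rows(grip=[0.5,0.5,0.5,0.5,0.5], offset=[[-0.004,0,0.015],[-0.003,0,0.015],[0,0,0.012],[0,0,0.008],[0,0,0]], angular=[[0,0,0.003],[0,0,0.003],[0,0,0],[0,0,0],[0,0,0]])

```text
clock: 20.8
ee_pos: [0.6244, 0.006, 0.1422]
tcp_rot: [-0.002, 0.612, 0.791, -0.001]
force: [0.3, 0.3, 0.5]
grip_width: 0.0441
```

```bash
python3 rf.py;  python3 - <<'E'
from rig import read_camera
import cv2
import numpy as np
a=read_camera("scene")["color"][155:265,250:370,::-1]
cv2.imwrite("pics/p10.png",cv2.resize(a,None,fx=5,fy=5,interpolation=cv2.INTER_CUBIC))
E
```

```text
t 20.8 fin riser [-0.1513 -0.0761  0.1422] yaw rel -0.05 tilt [ 0.0016 -0.0029] F tool [ 0.2  0.4 -0.5] T [-0.0161 -0.0989  0.0339]
```

View pics/p10.png

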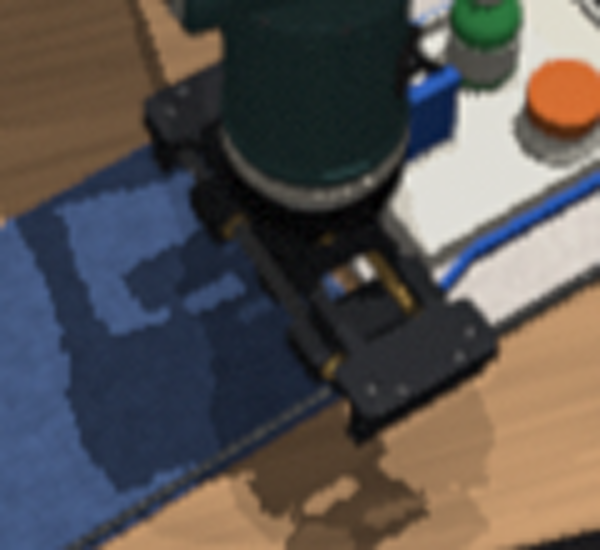

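The gripper body hides the peg, but the two measurements agree within 2 mm. I'll descend and grip lightly.

>>> play_rows(grip=[0.5,0.5,0.5,0.5,1], offset=[[0.001,0.002,0.003],[0,0.001,0.008],[0,0,0.008],[0,0,0.001],[0,0,0]], angular=[[0,0,0],[0,0,0],[0,0,0],[0,0,0],[0,0,0]], newtons=5)

```text
clock: 21.48
ee_pos: [0.6285, 0.0081, 0.1224]
tcp_rot: [-0.0, 0.612, 0.791, 0.0]
force: [-0.2, 0.2, -0.3]
grip_width: 0.0366
```

>>> play_rows(grip=[1,1,1,1,1], offset=[[0,0,0],[0,0,0],[0,0,0],[0,0,0],[0,0,0]], angular=[[0,0,0],[0,0,0],[0,0,0],[0,0,0],[0,0,0]])

```text
clock: 22.1
ee_pos: [0.6285, 0.008, 0.1228]
tcp_rot: [-0.0, 0.612, 0.791, 0.0]
force: [-0.6, 0.6, -0.6]
grip_width: 0.0117
```

```bash
python3 rf.py
```

```text
t 22.1 fin riser [-0.1504 -0.0806  0.1228] yaw rel -0.03 tilt [0.0006 0.0003] F tool [ 0.7 -0.4  0.6] T [-0.0181 -0.1074 -0.0001]
```

>>> play_rows(grip=[1,1,1,1,1], offset=[[0.0007,-0.006,0],[0.0013,-0.006,0],[0.0019,-0.0059,0],[0.0025,-0.0057,0],[0.003,-0.0054,0]], angular=[[0,0,0],[0,0,0],[0,0,0],[0,0,0],[0,0,0]], newtons=10)

```text
clock: 22.72
ee_pos: [0.5976, 0.0092, 0.123]
tcp_rot: [0.002, 0.612, 0.791, 0.001]
force: [1.8, -1.2, -2.2]
grip_width: 0.0117
```

```bash
cat >> rf.py <<'E'
    d=inv(s['ee_pos'])[:2]-[-.09,-.084]; print('theta',np.arctan2(d[1],-d[0]).round(3),'r',np.hypot(*d).round(4),'w',round(s['grip_width'],4))
E
python3 rf.py
```

```text
t 22.725 fin riser [-0.1414 -0.051   0.123 ] yaw rel -0.07 tilt [-0.0011  0.0038] F tool [-1.6  1.4  2.2] T [-0.2456 -0.4555 -0.1085]
theta 0.571 r 0.0611 w 0.0117
```

>>> play_rows(grip=[1,1,1,1,1], offset=[[0.0034,-0.005,0],[0.004,-0.0046,0],[0.0044,-0.0042,0],[0.0048,-0.0037,0],[0.0051,-0.0032,0]], angular=[[0.001,0,0],[0.001,0,0],[0.001,0,0],[0,0,0],[0,0,0]])

```text
clock: 23.35
ee_pos: [0.5703, 0.0263, 0.1232]
tcp_rot: [0.001, 0.612, 0.791, 0.0]
force: [2.7, -1.1, -3.0]
grip_width: 0.0111
```

```bash
python3 rf.py
```

```text
t 23.35 fin riser [-0.1181 -0.0288  0.1232] yaw rel -0.07 tilt [-0.0011  0.0011] F tool [-1.7  2.3  3. ] T [-0.1009 -0.4614 -0.103 ]
theta 1.1 r 0.0619 w 0.0111
```

>>> play_rows(grip=[1,1,1,1,1], offset=[[0.0055,-0.0025,0.0003],[0.0056,-0.0019,0.0002],[0.0057,-0.0013,0.0002],[0.0055,-0.0007,0],[0.003,-0.0001,0]], angular=[[0,0,0],[0,0,0],[0,0,0],[0,0,0],[0,0,0]])

```text
clock: 23.98
ee_pos: [0.556, 0.0505, 0.123]
tcp_rot: [0.0, 0.612, 0.791, -0.001]
force: [0.3, -2.3, 0.5]
grip_width: 0.0117
```

```bash
python3 rf.py
```

```text
t 23.975 fin riser [-0.091  -0.0211  0.123 ] yaw rel -0.03 tilt [-0.0017 -0.0007] F tool [-2.3 -0.3 -0.5] T [-0.3713 -0.1044 -0.0939]
theta 1.554 r 0.0629 w 0.0117
```

>>> play_rows(grip=[1,1,1], offset=[[0.0015,0,0],[0.0015,0,0],[0.0015,0,0]], angular=[[0,0,0],[0,0,0],[0,0,0]])

```text
clock: 24.35
ee_pos: [0.5545, 0.0552, 0.123]
tcp_rot: [0.0, 0.612, 0.791, -0.001]
force: [-1.0, -2.4, 2.8]
grip_width: 0.0117
```

```bash
python3 rf.py
```

```text
t 24.35 fin riser [-0.0861 -0.0209  0.123 ] yaw rel -0.02 tilt [-0.0017 -0.0016] F tool [-2.1 -1.6 -2.8] T [-0.347  -0.0137 -0.0903]
theta 1.632 r 0.0632 w 0.0117
```

>>> play_rows(grip=[0.7,0.6,0.6,0.6,0.6], offset=[[0,0,0],[0,0,0],[0,0,-0.02],[0,0,-0.035],[-0.03,0,-0.02]], angular=[[0,0,0],[0,0,0],[0,0,0],[0,0,0],[0,0,0]])

```text
clock: 24.98
ee_pos: [0.5598, 0.0281, 0.1962]
tcp_rot: [-0.003, 0.611, 0.792, -0.002]
force: [0.6, 1.0, -0.5]
grip_width: 0.0351
```

>>> play_rows(grip=[0.8,1,1,1,1], offset=[[-0.05,0,0],[-0.05,0,0],[-0.02,0,0],[0,0,0],[0,0,0]], angular=[[0,0,0],[0,0,0],[0,0,0],[0,0,0],[0,0,0]])

```text
clock: 25.6
ee_pos: [0.5923, -0.09, 0.1981]
tcp_rot: [-0.002, 0.611, 0.792, -0.0]
force: [-0.3, 0.4, 0.7]
grip_width: 0.0003
```

```bash
python3 rf.py;  python3 - <<'E'
from rig import read_camera
import cv2
from rf import *
a=read_camera("scene")["color"][120:265,250:420,::-1]
b=read_camera("top")["color"][150:270,205:355,::-1]
cv2.imwrite("pics/p11.png",cv2.resize(a,None,fx=4.2,fy=4.1,interpolation=cv2.INTER_CUBIC))
for n,img,o in(('s',a,(250,120)),('t',b,(205,150))):
    h=cv2.cvtColor(img,cv2.COLOR_BGR2HSV); m=((h[...,0]<5)|(h[...,0]>174))&(h[...,1]>170)&(h[...,2]>70)
    v,u=np.nonzero(m); P=np.array([inv(ray(n,(x+o[0],y+o[1]),.052))[:2] for x,y in zip(u,v)])
    print(n,len(u),'arm pixels riser at z52: min',P.min(0),'max',P.max(0),'mean',P.mean(0), cv2.fitLine(P.astype(np.float32),cv2.DIST_L2,0,.01,.01).ravel())
E
```

```text
t 25.6 fin riser [-0.2362 -0.0209  0.1981] yaw rel 0.09 tilt [ 0.0035 -0.0032] F tool [ 0.5 -0.2 -0.7] T [-0.0464 -0.0582 -0.0037]
theta 0.407 r 0.1592 w 0.0003
s 54 arm pixels riser at z52: min [-0.0956 -0.0721] max [-0.0769 -0.0046] mean [-0.0899 -0.0397] [ 0.1822  0.9833 -0.0899 -0.0397]
t 51 arm pixels riser at z52: min [-0.0929 -0.0717] max [-0.0866 -0.0189] mean [-0.09   -0.0446] [ 0.0233 -0.9997 -0.09   -0.0446]
```

View pics/p11.png

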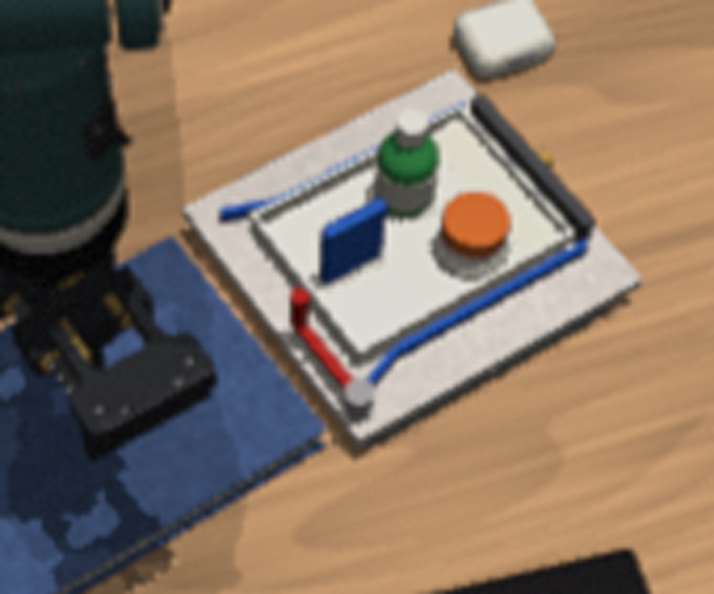

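The keeper looks shut, with the peg at (300,300), the arm parallel to the tray's back and the bottle and jar standing. The colour fit says about 1.55 rad, so I'll push the peg from behind with closed fingers to make sure it is fully shut.

>>> play_rows(grip=[1,1,1,1,1], offset=[[0.035,0,0],[0.035,0,0],[0.018,0,0],[0,0,0.005],[0,0,0.02]], angular=[[0,0,0],[0,0,0],[0,0,0],[0,0,0],[0,0,0]])

```text
clock: 26.32
ee_pos: [0.5698, 0.0013, 0.1745]
tcp_rot: [-0.0, 0.608, 0.794, 0.001]
force: [0.6, 0.3, -1.0]
grip_width: 0.0003
```

```bash
python3 rf.py
```

```text
t 26.325 fin riser [-0.1421 -0.0221  0.1745] yaw rel 0.49 tilt [0.0017 0.0009] F tool [0.2 0.6 1. ] T [-0.0363 -0.1044  0.0071]
theta 0.871 r 0.0809 w 0.0003
```

>>> play_rows(grip=[1,1,1,1,1], offset=[[0.003,0,0.018],[0.005,0,0.018],[0.005,0,0.012],[0.005,0,0.002],[0.003,0,0]], angular=[[0,0,0.004],[0,0,0.004],[0,0,0],[0,0,0],[0,0,0]])

```text
clock: 26.95
ee_pos: [0.5632, 0.0213, 0.1191]
tcp_rot: [-0.002, 0.612, 0.791, -0.001]
force: [0.3, 0.2, 0.7]
grip_width: 0.0006
```

```bash
python3 rf.py
```

```text
t 26.95 fin riser [-0.1211 -0.0207  0.1191] yaw rel -0.08 tilt [ 0.0021 -0.0034] F tool [ 0.1  0.4 -0.7] T [-0.0534 -0.1145  0.0192]
theta 1.114 r 0.0705 w 0.0006
```

>>> play_rows(grip=[1,1,1,1,1], offset=[[0.0025,0,0],[0.002,0,0],[0.002,0,0],[0.0015,0,0],[0.0015,0,0]], angular=[[0,0,0],[0,0,0],[0,0,0],[0,0,0],[0,0,0]])

```text
clock: 27.58
ee_pos: [0.5623, 0.0313, 0.1214]
tcp_rot: [-0.0, 0.612, 0.791, 0.001]
force: [-0.1, -0.0, 0.7]
grip_width: 0.0007
```

```bash
python3 rf.py
```

```text
t 27.575 fin riser [-0.1112 -0.0223  0.1214] yaw rel -0.06 tilt [0.001  0.0008] F tool [ 0.  -0.1 -0.7] T [ 0.0039 -0.121  -0.0339]
theta 1.239 r 0.0652 w 0.0007
```

>>> play_rows(grip=[1,1,1,1,1], offset=[[0.0012,0,0],[0.0012,0,0],[0.0012,0,0],[0.001,0,0],[0.001,0,0]], angular=[[0,0,0],[0,0,0],[0,0,0],[0,0,0],[0,0,0]])

```text
clock: 28.2
ee_pos: [0.5606, 0.0368, 0.1213]
tcp_rot: [-0.0, 0.612, 0.791, 0.0]
force: [-0.3, -1.0, 0.1]
grip_width: 0.0007
```

```bash
python3 rf.py
```

```text
t 28.2 fin riser [-0.1055 -0.0221  0.1213] yaw rel -0.06 tilt [0.0006 0.0004] F tool [-0.9 -0.6 -0.1] T [-0.141  -0.0077  0.0112]
theta 1.326 r 0.0638 w 0.0007
```

>>> play_rows(grip=[1,1,1], offset=[[0.001,0,0],[0.001,0,0],[0.001,0,0]], angular=[[0,0,0],[0,0,0],[0,0,0]])

```text
clock: 28.58
ee_pos: [0.5604, 0.0378, 0.1214]
tcp_rot: [0.002, 0.612, 0.791, -0.001]
force: [0.3, -5.8, -0.9]
grip_width: 0.0005
```

```bash
python3 rf.py
```

```text
t 28.575 fin riser [-0.1045 -0.0221  0.1214] yaw rel 0.03 tilt [-0.0036  0.0005] F tool [-5.7 -1.2  1. ] T [-0.9387 -0.2418 -0.0024]
theta 1.341 r 0.0635 w 0.0005
```

The push rose to 5.7 N without moving at peg x of about -89.5 mm. That is well above hinge friction, so it is the closed end stop. Retreating.

>>> play_rows(grip=[1,1,1,1,1], offset=[[-0.003,0,0],[-0.012,0,0],[-0.01,0,-0.03],[-0.03,0,-0.04],[-0.05,0,-0.02]], angular=[[0,0,0],[0,0,0],[0,0,0],[0,0,0],[0,0,0]])

```text
clock: 29.2
ee_pos: [0.5853, -0.0641, 0.2109]
tcp_rot: [-0.002, 0.61, 0.792, -0.002]
force: [0.3, 0.3, 0.2]
grip_width: 0.0006
```

>>> play_rows(grip=[1,1,1,1,1], offset=[[-0.05,0,0],[-0.03,0,0],[0,0,0],[0,0,0],[0,0,0]], angular=[[0,0,0],[0,0,0],[0,0,0],[0,0,0],[0,0,0]])

```text
clock: 29.82
ee_pos: [0.608, -0.1473, 0.2141]
tcp_rot: [0.0, 0.612, 0.791, 0.0]
force: [0.8, -0.5, 0.3]
grip_width: 0.0004
```

```bash
python3 rf.py;  python3 - <<'E'
from rig import read_camera
import cv2
import numpy as np
a=read_camera("scene")["color"][120:265,260:400,::-1]
b=read_camera("top")["color"][140:285,200:340,::-1]
cv2.imwrite("pics/p12.png",cv2.resize(np.hstack([a,b]),None,fx=2.85,fy=4,interpolation=cv2.INTER_CUBIC))
E
```

```text
t 29.825 fin riser [-0.2956 -0.0217  0.2141] yaw rel 0.02 tilt [0.0001 0.0011] F tool [-0.7  0.7 -0.3] T [-0.0134 -0.0758  0.0016]
theta 0.294 r 0.2148 w 0.0004
```

View pics/p12.png

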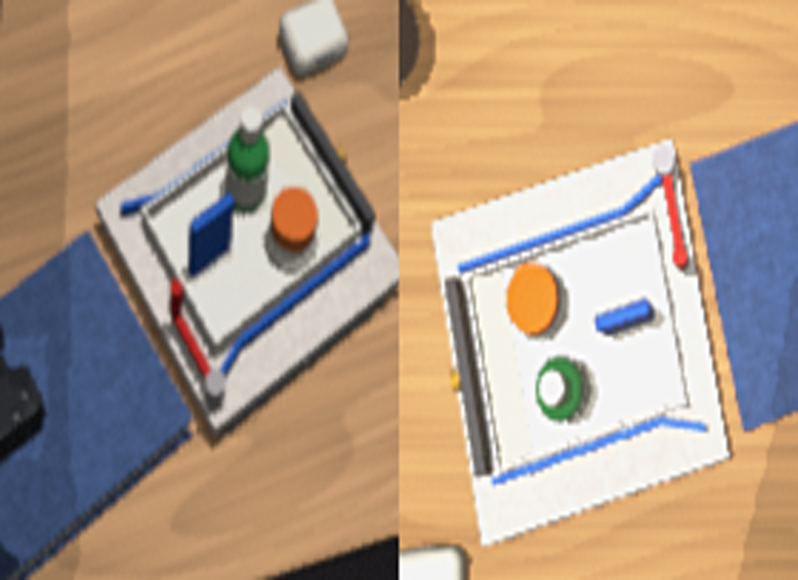

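The tray is flat in the lane against the pad (top crop 470,375). The keeper is shut behind it, parallel to the riser edge (660,160 to 682,262), both containers stand, and the gripper is clear.

```bash
python3 -c "
from rig import robot
print(robot.hand_in())"
```

```text
the job is handed in; nothing more can be done
None
```

The tray is home on the riser against the black pad, the keeper is shut behind it, and the job was handed in at about 30 s of the 72 s limit.

- **Slide:** I gripped the tray by its fin, slid it along the book, up the step and between the rails. Sliding force stayed at about 2–3 N and reached about 6 N at the step.
- **Regrip:** The first grip was about 5 mm off centre and 6 mm too high, so I reopened and closed again before moving the tray.
- **Press:** The pad was felt with the fin at about -40 mm in the riser's frame. I held a wrist reading of 10–11 N against it for roughly a second. About 2 N of that may be sliding friction, so the force on the pad itself was probably 8–10 N.
- **Keeper:** I swung it by its peg to about 1.57 rad. The colour fit first read about 1.55, so I pushed the peg from behind with closed fingers. The force rose to 5.7 N without movement, which I took as the end stop.
- **Last picture:** The tray lies flat between the rails against the pad, the bottle and jar are upright, the keeper is shut and the gripper is clear of everything. The mug, pen cup, power bank and mouse were not rechecked in a full view at the end, but the gripper never went near them.

One check disagreed: the two cameras differed by about 5 mm on where the lane's centre lies. I used the mean, and the low side force in the rails (about 1 N or less) agreed with it.

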